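# Crank a panel clamp closed on three staves

## Robot

A 6-joint arm with a two-finger parallel gripper is mounted at the origin on the work surface. World frame = base frame: x ahead of the robot, y to its left, z up, the work surface at z = 0. Lengths are in m, angles in rad, forces in N, time in s.
With the tool pointing down it reaches from about 0.325 to 0.85 m from the base axis. Payload 15.5 kg.
Tool frame: the origin (TCP) lies on the centre line of the jaws, within the pads' length; the fingertips stand 8 mm ahead of it and the grasp point (between the pads) lies 11 mm behind it; z points along the fingers, y is the line along which they close (so a half turn about z gives the same grasp; the last joint's range is limited). The gripper opens to 91 mm and grips with 3 to 60 N. Pads are 32 mm wide; open, the fingers measure 118 mm over their backs; the gripper's body (76 mm by 178 mm) begins 60 mm behind the grasp point.
Start: joints at [-1.206, 0.494, 1.345, -0, 1.302, -0.096], TCP at [0.278, -0.56, 0.222] pointing down, gripper open.
Joint ranges: [-2.91, 2.91], [-0.82, 2.16], [0.22, 2.67], [-1.22, 4.37], [0.12, 2.79], [-3.08, 3.08]. Speed limits (rad/s): [1.89, 1.89, 2.57, 3.01, 3.01, 3.01].

## Interface

Orientations are given as [roll, pitch, yaw] about the fixed x, y, z axes, in that order (R = Rz(yaw) Ry(pitch) Rx(roll)).
In Python, from station import manip gives the robot as it stands.
- The arm moves only by the shell command python3 -m pendant 'ROWS' [FORCE]. ROWS is JSON, one flat list of numbers, 7 for each row, row after row: the shift along the tool's x, y, z in cm, then the turn, a rotation vector about the tool's x, y, z in degrees, then the finger opening in cm, from 0 to 9.12. In form: [x, y, z, rx, ry, rz, gripper, x, y, z, rx, ry, rz, gripper, ...]. A call has 1 to 20 rows; each row shifts and turns the commanded pose from where the row before left it, along the tool's axes as they then stand; what a row does not reach is not made up. A row lasts 1/8 s, in which the tool goes at most 62.5 mm and 10.7 degrees, less where a joint would pass 70% of its speed; a pose out of reach is approached as far as the arm can. A call is refused whole if a number of a shift passes 6.25 or a number of a turn 10.7, either way. A call with a gripper value outside its range is refused whole. The fingers move at their own pace and stop on an object; FORCE is the grip in N (left out, the last holds). Time passes only in rows, so rows that do not move let the fingers close. It gives the time, the measured TCP pose, the force, the opening and the grip force at its end, in the units of the state.
- manip.observe(): the state, without advancing time (a new reading comes with each control period).
- manip.grab_frame(name): name is "side" or "top" or "wrist"; returns (picture, depth): 420x560x3 uint8, red, green, blue; 420x560 float32, m along the optical axis (not along the pixel's ray), 0 where there is no reading.
- manip.camera_info(name): a dict with "mtx" (3x3 intrinsics, pixels), "rvec" (rotation vector, rad) and "tvec" (3), from world to camera coordinates, as OpenCV has them; the wrist camera has in their place "tool_from_camera" (4x4, takes a point from camera to tool coordinates, whose origin is the TCP and whose axes are the flange's). Camera axes: x right, y down, z forward; pixel columns grow to the right and rows downward; lengths in m; the calibration is good to about 2 mm. A picture is of the moment at which its call begins: read the wrist's pose just before it. camera_info takes no time and is no camera call.
- manip.close_job(): hands the job in; it is judged then, once.
The state is a dict: "clock": time; "joint_pos": joint angles; "joint_vel": joint speeds; "effort": joint torques, N m; "ee_pos": TCP position; "eef_rot": TCP orientation; "contact_force": force on the tool from outside, world axes, zero at the start; "moment": the same for the moment, N m; "width": opening from 0.0 (shut) to 1.0 (fully open); "finger_force": force on a finger pad.
Only numpy, scipy, OpenCV 4.12 (cv2) and the standard library are available. Lean on these libraries where they do the work, as an engineer would, in place of code of your own. Each camera call takes 0.05 s, during which the arm holds its last target. There are 200 camera calls.

## Task

Close up this small panel: with the hand crank of the bench panel clamp, wind its jaw in (clockwise from above) until the three staves lie flat and tight together against the fence and the sprung pad on the jaw is pressed back about half of its spring travel. Never drive the pad all the way in, do not push the jaw or pad by hand, and leave the glue bottle, mallet and spare clamp alone. Then let go of the crank with the clamp holding.

Things in the scene. Friction and masses are not known exactly. Their poses are not given: they have to be found in the camera images.
- clamp: fixed bench clamp, dark steel base 200 mm (its x) by 460 mm (its y); origin on the table, z up. From -y to +y: fence, staves, pad, jaw, gearbox with the crank on top. The staves lie on a plywood bed 20 mm above the table. The grey gearbox is 100 x 90 mm, centred at y = +145 mm, top 87 mm above the table. All but the crank is under 92 mm high
- fence_face (a point): middle of the fence face, 32 mm above the table, at y = -225 mm in the clamp's frame (fence top 65 mm above the table); the staves are pushed against it, towards the clamp's -y
- crank_axis (a point): point on the crank's upright axis, 129 mm above the table (the height of the grip's gripping point). The steel hub on this axis, 30 mm in diameter, ends 103 mm above the table
- crank_grip (a point): gripping point of the crank's upright wooden grip, 55 mm from the axis, 129 mm above the table. The grip is oblong, 32 mm along the crank arm (radially), 18 mm across it, from 101 to 151 mm above the table. It does not spin on the arm. Site x points outward along the arm. The steel arm under it is 20 mm wide, top 101 mm above the table
- crank (a joint): crank angle in rad, growing clockwise from above; each full turn (6.283) moves the jaw 50 mm to the fence. Starts between -2 and 2; one and a quarter to two turns are needed. Friction 0.4 N m (7 N at the grip) holds it where it is left; the spring adds 0.6 N at the grip per mm of pad compression. Stops at -4.5 and 25
- jaw: dark steel jaw that carries the pad, 180 mm wide (its x), 45 mm high, 30 mm thick; origin at its centre, 43.5 mm above the table, on the clamp's y axis; it slides towards the clamp's -y, 8 mm per rad of crank. Moved only by the crank, not by hand
- pad (a joint): how far the pad is pressed back to the jaw, in m: 0 free, 0.014 all the way in; spring 4 N per mm. The pad is a 180 x 20 x 36 mm wooden bar before the jaw on two pins; the open gap between pad and jaw is 14 mm when free and shrinks as the pad is pressed in
- pad_face (a point): middle of the pad's pressing face (towards the fence), 39.5 mm above the table
- stave1: oak stave, 180 mm long (its x), 45 mm wide (its y), 24 mm thick, about 0.14 kg, lying loose on the plywood bed of the clamp, nearest the fence; origin at the centre of its underside
- stave2: oak stave, 180 mm long (its x), 45 mm wide (its y), 24 mm thick, about 0.14 kg, lying loose on the plywood bed of the clamp, in the middle; origin at the centre of its underside
- stave3: oak stave, 180 mm long (its x), 45 mm wide (its y), 24 mm thick, about 0.14 kg, lying loose on the plywood bed of the clamp, nearest the pad; origin at the centre of its underside
- glue: white glue bottle, 64 mm diameter, 160 mm high, standing on the table to the robot's left of the clamp; origin under its base. Leave it
- mallet: mallet 280 mm long lying on the table to the robot's right of the clamp; leave it
- fclamp: spare F-clamp lying flat on the table to the robot's left of the panel clamp, 300 mm long; leave it
Things that resemble listed ones, but are neither listed nor needed, are in the scene too. Leave any yellow look-alike of the stave3 alone.

How it is judged:
By the outcome, as a careful person would: the job done as asked, in the order asked, and still so for the second after the job is handed in, with the robot touching nothing.
It also fails if it takes over 61 s, if anything falls off the work surface, if the arm or the gripper's body presses on something with over 40 N, if the wrist force passes 120 N, or if a joint passes its speed limit or range.

## Working session

There is one attempt and no reset: what is moved stays moved. The work goes in short steps, Python scripts to look and compute and a shell command to move; the robot and the scene stay as the last step left them, time stands still between calls to the robot, and variables do not carry over. Pictures are saved under pics/ and viewed, at most 10 in all, crops included, and the job is handed in when it is done.

```bash
mkdir -p pics
cat > h.py <<'E'
import numpy as np, cv2
from station import manip
from scipy.spatial.transform import Rotation as R
def grab(n,f):
    im,d=manip.grab_frame(n); cv2.imwrite('pics/'+f+'.png',im[:,:,::-1]); np.save('pics/'+f+'.npy',d); return im,d
def w(n,d,u,v,z=None):
    c=manip.camera_info(n); K=np.array(c['mtx']); Rm=cv2.Rodrigues(np.array(c['rvec'],float))[0]; t=np.array(c['tvec']).ravel()
    r=np.linalg.inv(K)@[u,v,1]
    if z is None: return Rm.T@(r*d[v,u]-t)
    o=-Rm.T@t; q=Rm.T@r; return o+q*(z-o[2])/q[2]
E
python3 - <<'E'
from h import *
grab('top','top1'); grab('side','side1')
s=manip.observe(); print(s)
E
```

```text
{'clock': 0.1, 'joint_pos': array([-1.20555778e+00,  4.94114639e-01,  1.34603873e+00,  3.74508584e-05,
        1.30250826e+00, -9.55152845e-02]), 'joint_vel': array([-0.00096874, -0.0011234 , -0.00226593,  0.00092359,  0.00081189,
       -0.00082047]), 'effort': array([ 1.97526620e-03, -8.80236912e+01, -3.82542980e+01,  7.09459023e-02,
        4.82990826e-02,  2.36052500e-06]), 'ee_pos': array([ 0.27778073, -0.55952149,  0.22141219]), 'eef_rot': array([-3.14053199e+00, -1.37884341e-04,  4.60743811e-01]), 'contact_force': array([-0.02765701, -0.5550614 ,  0.74743495]), 'moment': array([0.0052386 , 0.01276828, 0.01766428]), 'finger_force': 0.0, 'width': 1.002707006377705}
```

View pics/top1.png

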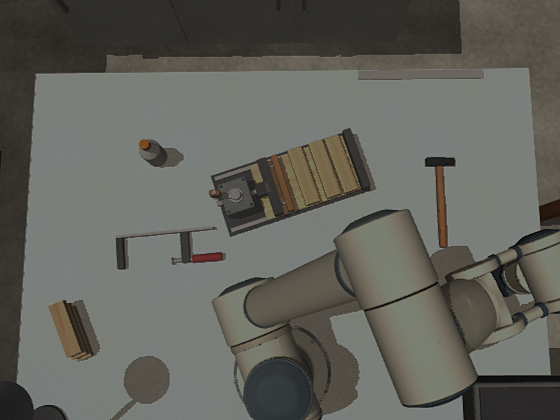

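View pics/side1.png

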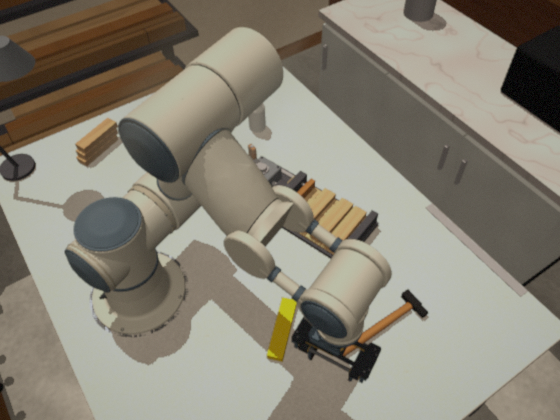

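The top view shows the clamp: fence at about (357,160), staves (290–350), reddish pad (280,184), gearbox (238,195) and wooden grip (214,194). The yellow look-alike lies away from the clamp, at side (283,330). I'll enlarge a crop to confirm.

Run:
```python
from h import *
im=cv2.imread('pics/top1.png'); cv2.imwrite('pics/c1.png',cv2.resize(im[120:245,200:380],None,fx=4.4,fy=4.4,interpolation=cv2.INTER_CUBIC))
c=manip.camera_info('top');print(c)
d=np.load('pics/top1.npy')
for u,v in [(214,194),(215,191),(237,195),(280,184),(240,210)]: print(u,v,w('top',d,u,v).round(4))
```

```text
{'mtx': array([[545.78446159,   0.        , 289.21453086],
       [  0.        , 545.78446159, 214.32617253],
       [  0.        ,   0.        ,   1.        ]]), 'rvec': array([ 2.13370269, -2.1487783 ,  0.13644536]), 'tvec': array([-0.02070133,  0.47532976,  1.63239924])}
214 194 [0.5179 0.188  0.1559]
215 191 [0.5273 0.1859 0.1518]
237 195 [0.5238 0.1282 0.1041]
280 184 [0.5657 0.0031 0.0536]
240 210 [0.4818 0.1209 0.0861]
```

View pics/c1.png

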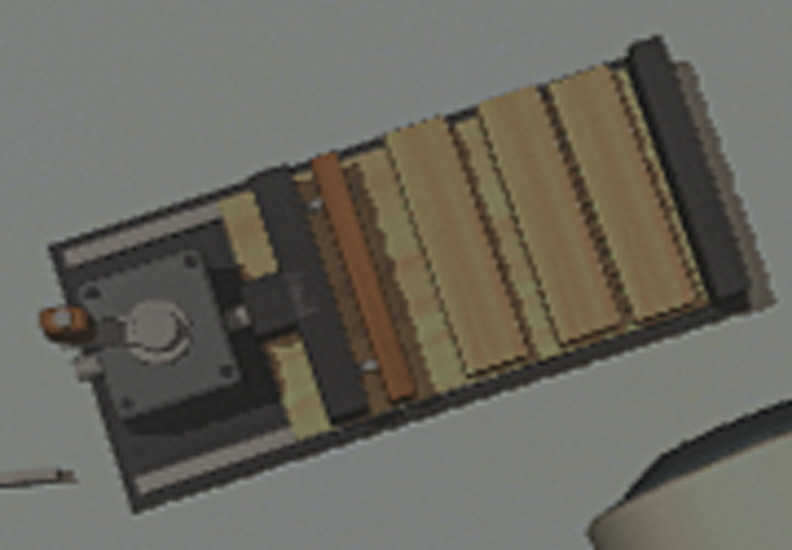

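Run:
```python
from h import *
cr=lambda x,y:(200+x/4.4,120+y/4.4)
f=lambda n,x,y,z:(print(n,w('top',None,*cr(x,y),z).round(4)),w('top',None,*cr(x,y),z))[1]
g=f('grip',68,316,.151); h=f('hub',155,326,.103)
a=f('padA',325,157,.0575); b=f('padB',402,397,.0575); f('fenceA',632,50,.065); f('fenceB',718,305,.065)
f('jawA',275,170,.066);f('jawB',350,415,.066)
for x,y in [(90,290),(195,253),(127,410),(238,376)]: f('gb',x,y,.087)
f('s3a',390,135,.044); f('s3b',465,375,.044)
f('s3r',440,118,.044);f('s2l',480,105,.044);f('s2r',540,90,.044);f('s1l',552,83,.044);f('s1r',610,68,.044)
print(np.linalg.norm((g-h)[:2]),np.degrees(np.arctan2(*(g-h)[1::-1])), np.degrees(np.arctan2(*(a-b)[1::-1])))
print(manip.camera_info('wrist'))
```

```text
grip [0.5251 0.1847 0.151 ]
hub [0.5267 0.1336 0.103 ]
padA [0.6532 0.0215 0.0575]
padB [ 0.4842 -0.0309  0.0575]
fenceA [ 0.7254 -0.1923  0.065 ]
fenceB [ 0.5449 -0.2474  0.065 ]
jawA [0.6421 0.0557 0.066 ]
jawB [0.4708 0.0044 0.066 ]
gb [0.5548 0.1797 0.087 ]
gb [0.5797 0.1086 0.087 ]
gb [0.4724 0.1538 0.087 ]
gb [0.4949 0.0791 0.087 ]
s3a [ 0.672  -0.0236  0.044 ]
s3b [ 0.5012 -0.0744  0.044 ]
s3r [ 0.6839 -0.0587  0.044 ]
s2l [ 0.693  -0.0869  0.044 ]
s2r [ 0.7034 -0.1291  0.044 ]
s1l [ 0.7084 -0.1376  0.044 ]
s1r [ 0.7188 -0.1785  0.044 ]
0.05117887962353762 91.82415199096617 17.22057328183847
{'mtx': array([[302.12939609,   0.        , 275.24505174],
       [  0.        , 302.12939609, 212.06916598],
       [  0.        ,   0.        ,   1.        ]]), 'tool_from_camera': array([[ 8.84053136e-04, -9.60084611e-01, -2.79708345e-01,
         7.81017784e-02],
       [ 9.99999590e-01,  7.93978576e-04,  4.35332601e-04,
         4.83831127e-04],
       [-1.95873698e-04, -2.79708616e-01,  9.60084919e-01,
        -1.61580967e-01],
       [ 0.00000000e+00,  0.00000000e+00,  0.00000000e+00,
         1.00000000e+00]])}
```

```bash
python3 -m pendant '[3.45,-3.49,-0.25,0,0,0,9, 3.45,-3.49,-0.25,0,0,0,9, 3.45,-3.49,-0.25,0,0,0,9, 3.45,-3.49,-0.25,0,0,0,9, 3.45,-3.49,-0.25,0,0,0,9, 3.45,-3.49,-0.25,0,0,0,9, 3.45,-3.49,-0.25,0,0,0,9, 3.45,-3.49,-0.25,0,0,0,9, 3.45,-3.49,-0.25,0,0,0,9, 3.45,-3.49,-0.25,0,0,0,9, 3.45,-3.49,-0.25,0,0,0,9, 3.45,-3.49,-0.25,0,0,0,9, 3.45,-3.49,-0.25,0,0,0,9, 3.45,-3.49,-0.25,0,0,0,9, 3.45,-3.49,-0.25,0,0,0,9, 3.45,-3.49,-0.25,0,0,0,9, 0,0,0,0,0,-10.7,9, 0,0,0,0,0,-10.7,9, 0,0,0,0,0,-10.7,9, 0,0,0,0,0,-10.7,9]'
python3 -m pendant '[0,0,0,0,0,-10.7,9, 0,0,0,0,0,-10.7,9, 0,0,0,0,0,-10.7,9, 0,0,0,0,0,-10.7,9, 0,0,0,0,0,-10.7,9, 0,0,0,0,0,-10.7,9, 0,0,0,0,0,-10.7,9, 0,0,0,0,0,-10.7,9, 0,0,0,0,0,-10.7,9, 0,0,0,0,0,-10.7,9, 0,0,0,0,0,-10.7,9, 0,0,0,0,0,-10.7,9, 0,0,0,0,0,-10.7,9, 0,0,0,0,0,-10.7,9, 0,0,0,0,0,-10.7,9, 0,0,0,0,0,-10.7,9, 0,0,0,0,0,-10.7,9, 0,0,0,0,0,-10.7,9, 0,0,0,0,0,-10.7,9]'
cat >> h.py <<'E'
def ww(s,u,v,z):
    c=manip.camera_info('wrist'); T=np.array(c['tool_from_camera']); Rt=R.from_euler('xyz',s['eef_rot']).as_matrix()
    q=Rt@T[:3,:3]@np.linalg.inv(c['mtx'])@[u,v,1]; o=Rt@T[:3,3]+s['ee_pos']; return o+q*(z-o[2])/q[2]
E
python3 - <<'E'
from h import *
import pickle
s=manip.observe(); pickle.dump(s,open('s1','wb')); grab('wrist','w1'); print(s['joint_pos'].round(3),s['ee_pos'],s['eef_rot'],s['clock'])
E
```

```text
clock: 2.6
ee_pos: [0.5238, 0.1858, 0.2616]
eef_rot: [-3.141, 0.0, 1.214]
contact_force: [-0.2, 0.2, 0.3]
width: 0.982
finger_force: 0.0
clock: 4.97
ee_pos: [0.5238, 0.1857, 0.2616]
eef_rot: [3.141, -0.0, -1.521]
contact_force: [-1.0, -0.6, 0.5]
width: 0.986
finger_force: 0.0
[ 0.233  0.359  1.462 -0.     1.322 -2.958] [0.52382365 0.18574696 0.26162223] [ 3.14090321e+00 -1.43376786e-04 -1.52098414e+00] 4.975
```

View pics/w1.png

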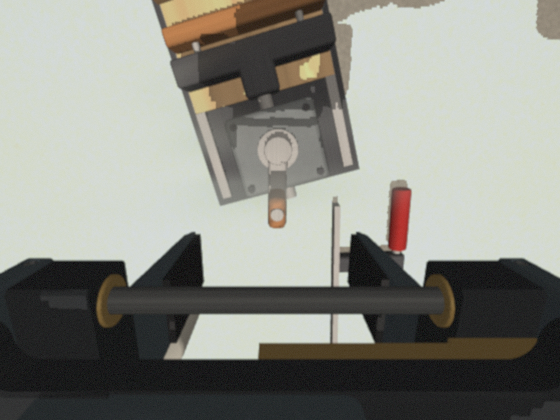

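The wrist view shows the hub at (277,149) and the grip top at (277,214), with its arm pointing straight down in the picture. The pad is at top left.

Run:
```python
from h import *
import pickle
s=pickle.load(open('s1','rb'))
h=ww(s,277,149,.103); g=ww(s,277,214,.151); g2=ww(s,277,200,.125)
print(h,g,np.linalg.norm((g-h)[:2]),np.degrees(np.arctan2(*(g-h)[1::-1])), np.degrees(s['eef_rot'][2]))
Rt=R.from_euler('xyz',s['eef_rot']).as_matrix()
gg=h+0.055*(g-h)/np.linalg.norm((g-h)[:2]); gg[2]=.118
print(gg, Rt.T@(gg-s['ee_pos'])*100)
```

```text
[0.52380591 0.13042923 0.103     ] [0.52113441 0.18662037 0.151     ] 0.05625460990409103 92.72196434181825 -87.14597190239472
[0.52119399 0.18536718 0.118     ] [ 0.02277856  0.25462853 14.36240553]
```

```bash
python3 -m pendant '[0,0.25,2.4,0,0,0,5, 0,0,4,0,0,0,5, 0,0,4,0,0,0,5, 0,0,3,0,0,0,5, 0,0,0.95,0,0,0,5, 0,0,0,0,0,0,1.5, 0,0,0,0,0,0,1.5, 0,0,0,0,0,0,1.5, 0,0,0,0,0,0,1.5]' 15; python3 -c "
from h import *;print(manip.observe()['moment'])"
```

```text
clock: 6.15
ee_pos: [0.5221, 0.1859, 0.1192]
eef_rot: [-3.14, 0.0, -1.527]
contact_force: [0.4, 0.2, 8.3]
width: 0.197
finger_force: 15.0
[ 0.19487659  0.07155389 -0.23686807]
```

```bash
python3 -m pendant '[0.08,-0.95,-0.1,0,0,10,1.5, 0.085,-0.955,0,0,0,10,1.5, 0.085,-0.955,0,0,0,10,1.5, 0.085,-0.955,0,0,0,10,1.5, 0.085,-0.955,0,0,0,10,1.5, 0.085,-0.955,0,0,0,10,1.5, 0.085,-0.955,0,0,0,10,1.5, 0.085,-0.955,0,0,0,10,1.5, 0.085,-0.955,0,0,0,10,1.5]'; python3 -c "
from h import *;s=manip.observe();print(s['moment'],s['joint_pos']);y=s['eef_rot'][2];print(s['ee_pos'][:2]+0.055*np.array([np.cos(y),np.sin(y)]))"
```

```text
clock: 7.28
ee_pos: [0.5768, 0.1342, 0.1192]
eef_rot: [3.139, -0.004, -3.104]
contact_force: [-13.1, 13.8, 4.0]
width: 0.2
finger_force: 15.0
[ 2.3674312   1.96847332 -0.32583932] [ 0.12640226  0.56446742  1.53975675  0.00281025  1.04078105 -1.48339531]
[0.52185607 0.13215712]
```

```bash
python3 -m pendant '[0.15,-0.955,0,0,0,10,1.5, 0.085,-0.955,0,0,0,10,1.5, 0.085,-0.955,0,0,0,10,1.5, 0.085,-0.955,0,0,0,10,1.5, 0.085,-0.955,0,0,0,10,1.5, 0.085,-0.955,0,0,0,10,1.5, 0.085,-0.955,0,0,0,10,1.5, 0.085,-0.955,0,0,0,10,1.5, 0.085,-0.955,0,0,0,10,1.5, 0.085,-0.955,0,0,0,10,1.5, 0.085,-0.955,0,0,0,10,1.5, 0.085,-0.955,0,0,0,10,1.5]'; python3 -c "
from h import *;s=manip.observe();print(s['moment'],s['joint_pos']);y=s['eef_rot'][2];print(s['ee_pos'][:2]+0.055*np.array([np.cos(y),np.sin(y)]))"
```

```text
clock: 8.78
ee_pos: [0.4984, 0.0832, 0.1197]
eef_rot: [3.141, -0.003, 1.085]
contact_force: [8.5, 16.0, -9.5]
width: 0.199
finger_force: 15.0
[ 2.63967044 -1.31959603  0.40618971] [0.04605663 0.46224253 1.75822638 0.00212467 0.91897099 0.53056518]
[0.52403648 0.13185164]
```

```bash
python3 -m pendant '[0.2,-0.955,0.05,0,0,10,1.5, 0.085,-0.955,0,0,0,10,1.5, 0.085,-0.955,0,0,0,10,1.5, 0.085,-0.955,0,0,0,10,1.5, 0.085,-0.955,0,0,0,10,1.5, 0.085,-0.955,0,0,0,10,1.5, 0.085,-0.955,0,0,0,10,1.5, 0.085,-0.955,0,0,0,10,1.5, 0.085,-0.955,0,0,0,10,1.5, 0.085,-0.955,0,0,0,10,1.5, 0.085,-0.955,0,0,0,10,1.5, 0.085,-0.955,0,0,0,10,1.5]'; python3 -c "
from h import *;s=manip.observe();print(s['moment'],s['joint_pos']);y=s['eef_rot'][2];print(s['ee_pos'][:2]+0.055*np.array([np.cos(y),np.sin(y)]))"
```

```text
clock: 10.28
ee_pos: [0.4932, 0.1796, 0.1195]
eef_rot: [3.141, 0.002, -1.009]
contact_force: [-7.1, 10.4, 9.4]
width: 0.202
finger_force: 15.0
[1.74027273 1.15634481 0.33941819] [2.34096634e-01 4.85705425e-01 1.70885200e+00 2.30685102e-03
 9.48038218e-01 2.81259606e+00]
[0.52250834 0.13300281]
```

```bash
python3 -m pendant '[0,0,0,0,0,0,5, 0,0,0,0,0,0,5, 0,0,-5,0,0,0,5, 0,0,-2,0,0,-10.6,5, 0,0,0,0,0,-10.6,5, 0,0,0,0,0,-10.6,5, 0,0,0,0,0,-10.6,5, 0,0,0,0,0,-10.6,5, 0,0,0,0,0,-10.6,5, 0,0,0,0,0,-10.6,5, 0,0,0,0,0,-10.6,5, 0,0,0,0,0,-10.6,5, 0,0,0,0,0,-10.6,5, 0,0,0,0,0,-10.6,5, 0,0,0,0,0,-10.6,5, 0,0,0,0,0,-10.6,5, 0,0,0,0,0,-10.6,5, 0,0,0,0,0,-10.6,5, 0,0,0,0,0,-10.6,5, 0,0,0,0,0,-10.6,5]'
python3 - <<'E'
from h import *
import pickle
s=manip.observe(); pickle.dump(s,open('s2','wb')); grab('wrist','w2'); grab('top','top2'); print(s['joint_pos'].round(3),s['ee_pos'],s['eef_rot'],s['clock'])
im=cv2.imread('pics/top2.png'); cv2.imwrite('pics/c2.png',np.vstack([cv2.resize(im[120:245,200:380],None,fx=3,fy=3,interpolation=cv2.INTER_CUBIC)]))
a=cv2.imread('pics/w2.png'); b=cv2.imread('pics/c2.png'); a=cv2.resize(a,(400,300));
E
```

```text
clock: 12.78
ee_pos: [0.494, 0.1778, 0.1889]
eef_rot: [-3.141, 0.0, 2.149]
contact_force: [-0.1, 0.3, 0.7]
width: 0.547
finger_force: 0.0
[ 0.232  0.392  1.633 -0.     1.117 -0.347] [0.49403988 0.1778259  0.18891692] [-3.14140931e+00  9.01584474e-05  2.14924840e+00] 12.775
```

View pics/w2.png

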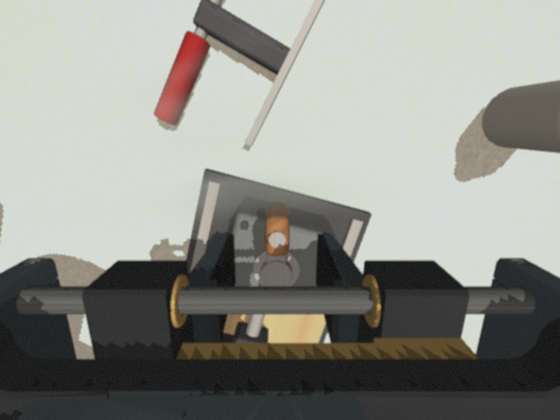

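The grip is centred between the fingers at (277,241), with its long side along the tool's x as expected. Descending, closing and winding on by 180°.

```bash
python3 -m pendant '[0,0,4,0,0,0,5, 0,0,2.95,0,0,0,5, 0,0,0,0,0,0,1.5, 0,0,0,0,0,0,1.5, 0,0,0,0,0,0,1.5, -0.085,0.955,0,0,0,10,1.5, -0.085,0.955,0,0,0,10,1.5, -0.085,0.955,0,0,0,10,1.5, -0.085,0.955,0,0,0,10,1.5, -0.085,0.955,0,0,0,10,1.5, -0.085,0.955,0,0,0,10,1.5, -0.085,0.955,0,0,0,10,1.5, -0.085,0.955,0,0,0,10,1.5, -0.085,0.955,0,0,0,10,1.5]' 15; python3 -c "
from h import *;s=manip.observe();print(s['moment'],s['joint_pos']);y=s['eef_rot'][2];print(s['ee_pos'][:2]-0.055*np.array([np.cos(y),np.sin(y)]))"
```

```text
clock: 14.62
ee_pos: [0.5696, 0.162, 0.1204]
eef_rot: [-3.14, 0.0, 0.565]
contact_force: [-10.4, 4.3, 7.8]
width: 0.193
finger_force: 15.0
[ 0.58772592  1.54758328 -0.04689136] [1.75672389e-01 5.61813768e-01 1.54111628e+00 1.25106353e-03
 1.03930472e+00 1.18126497e+00]
[0.52312211 0.1325842 ]
```

```bash
python3 -m pendant '[-0.1,0.955,0,0,0,10,1.5, -0.085,0.955,0,0,0,10,1.5, -0.085,0.955,0,0,0,10,1.5, -0.085,0.955,0,0,0,10,1.5, -0.085,0.955,0,0,0,10,1.5, -0.085,0.955,0,0,0,10,1.5, -0.085,0.955,0,0,0,10,1.5, -0.085,0.955,0,0,0,10,1.5, -0.085,0.955,0,0,0,10,1.5]'
python3 - <<'E'
from h import *
import pickle
s=manip.observe();print(s['moment'],s['joint_pos']); pickle.dump(s,open('s3','wb')); grab('wrist','w3'); grab('top','top3')
a=cv2.resize(cv2.imread('pics/top3.png')[120:245,200:380],None,fx=4.4,fy=4.4,interpolation=cv2.INTER_CUBIC); cv2.imwrite('pics/c3.png',a)
E
```

```text
clock: 15.75
ee_pos: [0.5529, 0.0872, 0.1204]
eef_rot: [-3.14, 0.002, -1.007]
contact_force: [-2.9, 21.7, 2.6]
width: 0.198
finger_force: 15.0
[ 3.44969928  0.73925712 -0.09170598] [0.04792155 0.52353294 1.62402622 0.00358215 0.99353376 2.62340859]
```

View pics/c3.png

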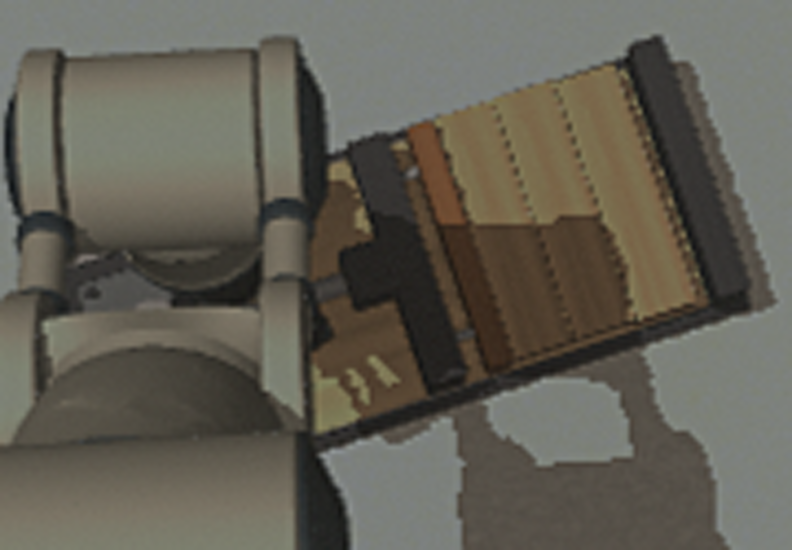

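Staves are now touching each other. Pad is at (462,245) in the crop and its gap to the jaw is still open. A narrow gap remains between stave1 and the fence, from (618,65) to (708,305). I'll work out what is left.

Run:
```python
from h import *
ax=np.array([.5235,.1315]); e=np.array([.955,.296]); n=np.array([.296,-.955])
def y(x,yy,z): return 145-1000*(w('top',None,200+x/4.4,120+yy/4.4,z)[:2]-ax)@n
print('fence',y(632,50,.065),y(718,305,.065))
print('s1r0',y(610,68,.044)); print('s1r',y(618,68,.044),y(706,305,.044))
print('padface',y(436,122,.0575),y(511,362,.0575),'padback',y(410,130,.0575),y(488,370,.0575))
print('jawface',y(388,133,.066),y(465,378,.066))
print('stave joints',y(495,103,.044),y(556,86,.044),y(438,120,.044))
im=cv2.imread('pics/top3.png'); cv2.imwrite('pics/c4.png',cv2.resize(im[128:205,320:375],None,fx=8,fy=8,interpolation=cv2.INTER_CUBIC)[:600])
```

```text
fence -224.03441455259895 -223.2046282729229
s1r0 -208.88632887437643
s1r -214.23161535738586 -218.96044438741887
padface -79.4667629809129 -76.9659256608748 padback -60.51910468457987 -60.255163570988145
jawface -44.76535146547923 -43.02267353504834
stave joints -124.19804877971836 -168.7383814373204 -82.38520034920612
```

View pics/c4.png

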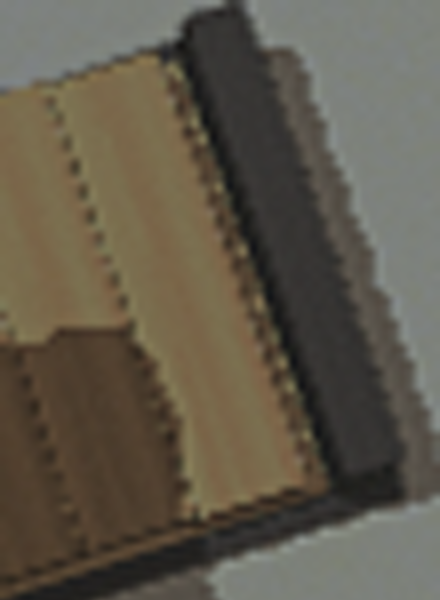

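View pics/w3.png

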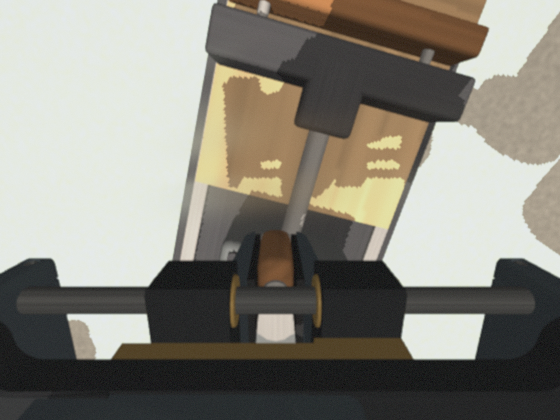

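The pad face is at y≈-79 mm and must reach -90 for contact, plus 7 mm of compression. That leaves about 17.5 mm, or roughly 126°. Next is a half-turn regrasp.

```bash
python3 -m pendant '[0,0,0,0,0,0,5, 0,0,0,0,0,0,5, 0,0,-5,0,0,0,5, 0,0,-2,0,0,-10.6,5, 0,0,0,0,0,-10.6,5, 0,0,0,0,0,-10.6,5, 0,0,0,0,0,-10.6,5, 0,0,0,0,0,-10.6,5, 0,0,0,0,0,-10.6,5, 0,0,0,0,0,-10.6,5, 0,0,0,0,0,-10.6,5, 0,0,0,0,0,-10.6,5, 0,0,0,0,0,-10.6,5, 0,0,0,0,0,-10.6,5, 0,0,0,0,0,-10.6,5, 0,0,0,0,0,-10.6,5, 0,0,0,0,0,-10.6,5, 0,0,0,0,0,-10.6,5, 0,0,0,0,0,-10.6,5, 0,0,0,0,0,-10.6,5]'
python3 -m pendant '[0,0,4,0,0,0,5, 0,0,2.95,0,0,0,5, 0,0,0,0,0,0,1.5, 0,0,0,0,0,0,1.5, 0,0,0,0,0,0,1.5, 0.085,-0.955,0,0,0,10,1.5, 0.085,-0.955,0,0,0,10,1.5, 0.085,-0.955,0,0,0,10,1.5, 0.085,-0.955,0,0,0,10,1.5, 0.085,-0.955,0,0,0,10,1.5, 0.085,-0.955,0,0,0,10,1.5, 0.085,-0.955,0,0,0,10,1.5, 0.085,-0.955,0,0,0,10,1.5, 0.085,-0.955,0,0,0,10,1.5]' 20
python3 - <<'E'
from h import *
s=manip.observe();print(s['moment'],s['joint_pos']);grab('top','top4')
im=cv2.imread('pics/top4.png'); cv2.imwrite('pics/c5.png',cv2.resize(im[125:220,275:375],None,fx=6,fy=6,interpolation=cv2.INTER_CUBIC))
E
```

```text
clock: 18.35
ee_pos: [0.5536, 0.0853, 0.1897]
eef_rot: [3.141, 0.0, 2.151]
contact_force: [-0.2, -0.1, 0.4]
width: 0.549
finger_force: 0.0
clock: 20.1
ee_pos: [0.4769, 0.102, 0.1212]
eef_rot: [3.141, -0.0, 0.569]
contact_force: [-4.0, 0.6, 11.4]
width: 0.202
finger_force: 20.1
[-0.02549301  0.80551184  0.68462438] [ 8.83785347e-02  4.41040708e-01  1.79674415e+00 -4.92317735e-04
  9.03254878e-01  1.09026139e+00]
```

View pics/c5.png

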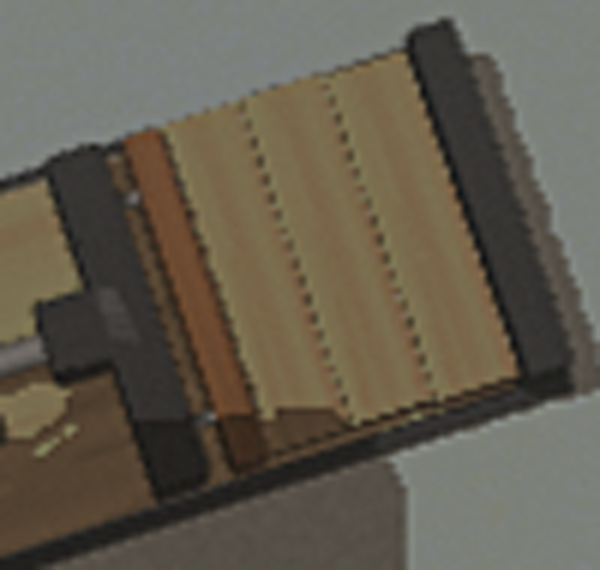

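The staves are flat and closed against the fence, which runs from (410,40) to (520,370). The pad–jaw gap, from (130,200) to (205,415), is partly shut. I'll measure the compression from the pad's shift relative to the jaw's known 12.5 mm.

```bash
cat > m.py <<'E'
from h import *
ax=np.array([.5235,.1315]); e=np.array([.955,.296]); n=np.array([.296,-.955])
c=manip.camera_info('top'); ys=np.arange(-110,-20,.25)
def prof(f,z,xs):
    im=cv2.imread(f'pics/{f}.png').astype(np.float32); P=[]
    for x in xs:
        p=np.array([np.r_[ax+n*(145-y)/1000+e*x/1000,z] for y in ys])
        uv=cv2.projectPoints(p,c['rvec'],c['tvec'],c['mtx'],None)[0].reshape(-1,2).astype(np.float32)
        P.append(cv2.remap(im,uv[:,:1],uv[:,1:],cv2.INTER_LINEAR)[:,0])
    return np.mean(P,0)
def run(f,xs):
    a=prof(f,.0575,xs); red=a[:,2]-a[:,0]; rel=red/(a.sum(1)+1)
    print(f,'y R-B/sum, R'); 
    for i in range(0,len(ys),6): print(int(ys[i]*10)/10, rel[i].round(3), a[i,2].round(0), end=' | ')
    print()
    return rel,a
E
python3 - <<'E'
from m import *
xs=np.arange(30,75,3)
r3,a3=run('top3',xs); r4,a4=run('top4',xs); run('top1',xs) if 0 else None
E
```

```text
top3 y R-B/sum, R
-110.0 0.143 122.0 | -108.5 0.141 122.0 | -107.0 0.142 122.0 | -105.5 0.146 122.0 | -104.0 0.15 122.0 | -102.5 0.156 122.0 | -101.0 0.16 121.0 | -99.5 0.164 121.0 | -98.0 0.165 121.0 | -96.5 0.164 121.0 | -95.0 0.16 121.0 | -93.5 0.153 121.0 | -92.0 0.145 122.0 | -90.5 0.141 122.0 | -89.0 0.142 122.0 | -87.5 0.143 123.0 | -86.0 0.142 124.0 | -84.5 0.14 124.0 | -83.0 0.139 122.0 | -81.5 0.141 113.0 | -80.0 0.145 97.0 | -78.5 0.16 81.0 | -77.0 0.203 82.0 | -75.5 0.243 94.0 | -74.0 0.255 104.0 | -72.5 0.257 109.0 | -71.0 0.255 111.0 | -69.5 0.254 111.0 | -68.0 0.255 110.0 | -66.5 0.254 109.0 | -65.0 0.254 108.0 | -63.5 0.254 108.0 | -62.0 0.255 107.0 | -60.5 0.256 102.0 | -59.0 0.244 88.0 | -57.5 0.209 71.0 | -56.0 0.156 65.0 | -54.5 0.127 71.0 | -53.0 0.124 78.0 | -51.5 0.132 83.0 | -50.0 0.14 84.0 | -48.5 0.146 82.0 | -47.0 0.147 77.0 | -45.5 0.132 66.0 | -44.0 0.091 58.0 | -42.5 0.051 53.0 | -41.0 0.029 52.0 | -39.5 0.024 52.0 | -38.0 0.027 52.0 | -36.5 0.031 51.0 | -35.0 0.031 50.0 | -33.5 0.029 50.0 | -32.0 0.028 49.0 | -30.5 0.03 49.0 | -29.0 0.03 49.0 | -27.5 0.
[... 571 characters left out ...]
 0.247 109.0 | -74.0 0.248 108.0 | -72.5 0.249 107.0 | -71.0 0.248 105.0 | -69.5 0.242 96.0 | -68.0 0.218 79.0 | -66.5 0.174 66.0 | -65.0 0.133 67.0 | -63.5 0.123 74.0 | -62.0 0.132 79.0 | -60.5 0.141 81.0 | -59.0 0.143 76.0 | -57.5 0.124 66.0 | -56.0 0.084 57.0 | -54.5 0.046 53.0 | -53.0 0.026 52.0 | -51.5 0.024 53.0 | -50.0 0.028 54.0 | -48.5 0.03 54.0 | -47.0 0.029 54.0 | -45.5 0.028 54.0 | -44.0 0.028 54.0 | -42.5 0.027 55.0 | -41.0 0.026 54.0 | -39.5 0.026 54.0 | -38.0 0.028 54.0 | -36.5 0.029 54.0 | -35.0 0.03 54.0 | -33.5 0.029 54.0 | -32.0 0.027 54.0 | -30.5 0.022 53.0 | -29.0 0.017 47.0 | -27.5 0.023 42.0 | -26.0 0.069 49.0 | -24.5 0.116 74.0 | -23.0 0.135 102.0 | -21.5 0.14 118.0 |
```

Compression is about 2.5 mm so far (the measured gap went from 13.2 to 11.0, and relative shift gives 2.3–2.8). About 31° more is needed.

```bash
python3 -m pendant '[0.085,-0.955,0,0,0,10,1.5, 0.085,-0.955,0,0,0,10,1.5, 0.085,-0.955,0,0,0,10,1.5, 0,0,0,0,0,0,1.5]'
python3 - <<'E'
from m import *
print(manip.observe()['eef_rot'][2]);grab('top','top5')
xs=np.arange(30,75,3)
for f in ['top3','top4','top5']:
    a=prof(f,.0575,xs); r=(a[:,2]-a[:,0])/(a.sum(1)+1)
    k=np.argmax(r); # inside pad
    pb=ys[k+np.argmax(r[k:]<.19)]; j=ys[k+np.argmax(r[k:]<.085)]; pf=ys[k-np.argmax(r[k::-1]<.2)]
    print(f,pf,pb,j,'gap',j-pb,'width',pb-pf)
E
```

```text
clock: 20.65
ee_pos: [0.4677, 0.1301, 0.1211]
eef_rot: [-3.141, 0.0, 0.048]
contact_force: [-10.1, 8.5, 15.1]
width: 0.196
finger_force: 20.0
0.048336957746231146
top3 -77.25 -56.75 -43.75 gap 13.0 width 20.5
top4 -86.75 -66.75 -56.0 gap 10.75 width 20.0
top5 -86.75 -66.75 -60.25 gap 6.5 width 20.0
```

Compression is 6.5–7 mm, and the pad hasn't moved since contact, so it is seated against the staves. Letting go and lifting clear.

```bash
python3 -m pendant '[0,0,0,0,0,0,5, 0,0,0,0,0,0,5, 0,0,0,0,0,0,5, 0,0,-4,0,0,0,5, 0,0,-6,0,0,0,5, 0,0,-4,0,0,0,5, 5,0,0,0,0,0,5, 5,0,0,0,0,0,5, 0,0,0,0,0,0,5, 0,0,0,0,0,0,5]'
python3 - <<'E'
from m import *
grab('top','top6'); s=manip.observe(); grab('wrist','w6')
xs=np.arange(30,75,3)
for f in ['top6']:
    a=prof(f,.0575,xs); r=(a[:,2]-a[:,0])/(a.sum(1)+1)
    k=np.argmax(r); pb=ys[k+np.argmax(r[k:]<.19)]; j=ys[k+np.argmax(r[k:]<.085)]; print(pb,j,'gap',j-pb)
a=cv2.resize(cv2.imread('pics/w6.png'),(400,300)); b=cv2.resize(cv2.imread('pics/top6.png')[120:245,200:380],(400,278))
cv2.imwrite('pics/fin.png',np.hstack([a[:278],b]))
E
```

```text
clock: 21.95
ee_pos: [0.568, 0.1339, 0.2595]
eef_rot: [3.142, 0.001, 0.05]
contact_force: [-0.6, 0.3, -0.8]
width: 0.551
finger_force: 0.0
-67.0 -60.0 gap 7.0
```

View pics/fin.png

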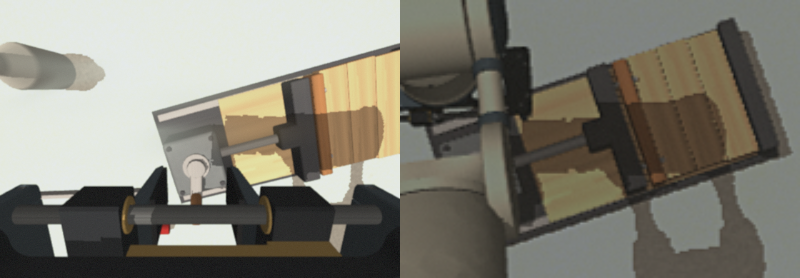

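The left half (wrist view) shows the crank released at (195,165), and the gripper clear above it. The right half (top view) shows the staves tight between the fence at (745,90) and the pad at (640,120), with about 7 mm of gap left.

```bash
python3 -c "
from station import manip
print(manip.close_job())"
```

```text
the job is handed in; nothing more can be done
None
```

The panel is clamped and the job handed in at about 22 s: the three staves are tight against the fence, the pad is pressed back about 6–7 of its 14 mm, and the crank is released with the clamp holding.

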